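Close the two plaster press moulds

ROBOT

A 6-joint arm with a two-finger parallel gripper is mounted at the origin on a cart in front of the work surface, level with it; the furniture and walls round the work are solid. World frame = base frame: x ahead of the robot, y to its left, z up, the work surface at z = 0. Lengths are in mm, angles in rad, forces in N, time in s.
With the tool pointing down it reaches from about 350 to 975 mm from the base axis. Payload 7.1 kg.
Tool frame: the origin (TCP) lies midway between the tips of the shut fingers; the grasp point (between the pads) lies 19 mm behind it; z points along the fingers, y is the line along which they close (so a half turn about z gives the same grasp; the last joint's range is limited). The gripper opens to 88 mm and grips with 3 to 60 N. Pads are 20 mm wide; open, the fingers measure 115 mm over their backs; the gripper's body (75 mm by 178 mm) begins 61 mm behind the grasp point.
Start: joints at [1.29, 0.423, 1.63, -0, 1.089, -0.019], TCP at [161.731, 603.695, 222.675] pointing down, gripper open.
Joint ranges: [-3, 3], [-0.9, 2.11], [0.09, 2.58], [-1.31, 4.45], [0.11, 2.69], [-2.54, 2.54]. Speed limits (rad/s): [2.39, 2.39, 3.01, 3.14, 3.14, 3.14].

INTERFACE

Orientations are given as a rotation vector (axis times angle).
In Python, from workcell import ctrl gives the robot as it stands.
- The arm moves only by the shell command python3 -m pendant 'ROWS'. ROWS is a JSON object of lists of equal length, an entry for each row: "grip": the opening, from -1 (shut) to 1 (fully open); "linear": the shift along the tool's x, y, z in mm, a list of three; "angular": the turn, a rotation vector about the tool's x, y, z in rad, a list of three. In form: {"grip": [grip, ...], "linear": [[tx, ty, tz], ...], "angular": [[ax, ay, az], ...]}. A call has 1 to 12 rows; each row shifts and turns the commanded pose from where the row before left it, along the tool's axes as they then stand; what a row does not reach is not made up. A row lasts 1/12 s, in which the tool goes at most 41.7 mm and 7.16 degrees, less where a joint would pass 70% of its speed; a pose out of reach is approached as far as the arm can. A call with a gripper value outside its range is refused whole. The fingers move at their own pace and stop on an object; the grip force is fixed at half the most. Time passes only in rows, so rows that do not move let the fingers close. It gives the time, the measured TCP pose, the force, the opening and the grip force at its end, in the units of the state.
- ctrl.get_obs(): the state, without advancing time (a new reading comes with each control period).
- ctrl.get_image(name): name is "scene" or "top" or "wrist"; returns the picture (420x560x3 uint8, red, green, blue); there is no depth.
- ctrl.camera_params(name): a dict with "vfov" (degrees; the focal length in pixels is half the picture's height over the tangent of half this angle, whatever the lens; pixels are square), "cx", "cy" (the principal point, pixels), "R" (3x3) and "t" (3): a world point X has camera coordinates R X + t; the wrist camera has in their place "T_tool_cam" (4x4, takes a point from camera to tool coordinates, whose origin is the TCP and whose axes are the flange's). Camera axes: x right, y down, z forward; pixel columns grow to the right and rows downward; lengths in mm; the calibration is good to about 2 mm. The wrist camera is an equidistant fisheye: a pixel r from the principal point sees the ray r / f radians off the axis. A picture is of the moment at which its call begins: read the wrist's pose just before it. camera_params takes no time and is no camera call.
- ctrl.close_job(): hands the job in; it is judged then, once.
The state is a dict: "t": time; "qpos": joint angles; "qvel": joint speeds; "joint_torque": joint torques, N m; "ee_pos": TCP position; "orientation": TCP orientation; "ft_force": force on the tool from outside, world axes, zero at the start; "moment": the same for the moment, N m; "width": finger opening in mm; "grasp_force": force on a finger pad.
Only numpy, scipy, OpenCV 4.12 (cv2) and the standard library are available. Lean on these libraries where they do the work, as an engineer would, in place of code of your own. Each camera call takes 0.05 s, during which the arm holds its last target. There are 200 camera calls.

TASK

Two plaster press moulds, a long one for spoons and a short one for mug handles, lie open on the bench with their halves scattered. Close both, one after the other: set each top half on the bottom half it belongs to, the matching way round, and press it down firmly so that the natches go home and the seam is shut all round, before you go on to the next. Plaster chips, so set the halves down rather than let them drop, and leave the two unfired cups alone.

Things in the scene. Friction and masses are not known exactly. Their poses are not given: they have to be found in the camera images.
- spoon_bottom: Spoon mould, bottom half: plaster block 150 x 62 x 38 mm (x, y, z), parting face up, +x end half round, -x end square. Face shows a hollow like a spoon and 3 natches (tapered knobs, 7 mm high, 17 mm wide at the foot, 9 at the crown) at (x, y) mm (-50, +-18), (60.5, 0). Origin: centre of underside. Closed, the top half's origin is 38 mm above it, axes parallel.
- spoon_top: Spoon mould, top half: plaster block 150 x 62 x 40 mm (x, y, z), about 0.44 kg, flat sides at y = +-31 mm to grip, plain top, parting face down, +x end half round, -x end square. Hidden below: 3 tapered sockets (21 mm wide, 8.5 deep) at (x, y) mm (-50, +-18), (60.5, 0) that fit only its own bottom half's natches, one way round. Origin: centre of underside, on the parting face.
- handle_bottom: Handle mould, bottom half: plaster block 110 x 62 x 38 mm (x, y, z), parting face up, +x end with 18 mm clipped corners, -x end square. Face shows a hollow like a mug's ear and 3 natches (tapered knobs, 7 mm high, 17 mm wide at the foot, 9 at the crown) at (x, y) mm (36, -15), (-42, +-18). Origin: centre of underside. Closed, the top half's origin is 38 mm above it, axes parallel.
- handle_top: Handle mould, top half: plaster block 110 x 62 x 40 mm (x, y, z), about 0.34 kg, flat sides at y = +-31 mm to grip, plain top, parting face down, +x end with 18 mm clipped corners, -x end square. Hidden below: 3 tapered sockets (21 mm wide, 8.5 deep) at (x, y) mm (36, -15), (-42, +-18) that fit only its own bottom half's natches, one way round. Origin: centre of underside, on the parting face.
- cup_a: small unfired clay cup, 66 mm across and 52 mm high, standing at the robot's left; origin: centre of its foot. To be left alone.
- cup_b: small unfired clay cup, 63 mm across and 55 mm high, standing at the robot's left, nearer; origin: centre of its foot. To be left alone.
Not all that is in view belongs to the job. Leave any red look-alike of the handle_top alone.

How it is judged:
By the outcome, as a careful person would: the job done as asked, in the order asked, and still so for the second after the job is handed in, with the robot touching nothing.
It also fails if it takes over 70 s, if anything falls off the work surface, if the arm or the gripper's body presses on something with over 40 N, if the wrist force passes 120 N, or if a joint passes its speed limit or range.

## Working session

There is one attempt and no reset: what is moved stays moved. The work goes in short steps, Python scripts to look and compute and a shell command to move; the robot and the scene stay as the last step left them, time stands still between calls to the robot, and variables do not carry over. Pictures are saved under pics/ and viewed, at most 10 in all, crops included, and the job is handed in when it is done.

```bash
mkdir -p pics; ls
python3 - <<'E'
from workcell import ctrl
import cv2,numpy as np
o=ctrl.get_obs();print(o)
for n in("scene","top","wrist"):
    p=ctrl.camera_params(n);print(n,p)
    cv2.imwrite(f"pics/{n}0.png",ctrl.get_image(n)[:,:,::-1])
E
```

```text
pics
{'t': 0.0, 'qpos': array([ 1.29001863e+00,  4.23834740e-01,  1.63068654e+00, -5.78611030e-06,
        1.08856942e+00, -1.89947947e-02]), 'qvel': array([ 2.95594892e-03,  4.20728565e-04, -4.43299593e-04, -6.07889963e-04,
        7.16891883e-04, -2.43511958e-05]), 'joint_torque': array([ 4.23297352e-04, -5.44605911e+01, -2.73671061e+01,  6.43715914e-02,
        2.26020796e-02, -1.31044494e-04]), 'ee_pos': array([161.57374929, 603.18721696, 221.90685396]), 'orientation': array([-4.10001617e-01, -3.11450221e+00,  2.32777479e-03]), 'ft_force': array([ 0.18742377,  1.18812303, -1.07377078]), 'moment': array([-0.00234251,  0.03731137,  0.00618718]), 'grasp_force': 0.0, 'width': 88.0629870431823}
scene {'vfov': 46.359861924051295, 'cx': 287.13577399140394, 'cy': 206.67955000270743, 'R': array([[ 0.72571657, -0.68768441,  0.02063044],
       [-0.439522  , -0.48648211, -0.75508647],
       [ 0.52929753,  0.53891123, -0.65530055]]), 't': array([-388.48983364,  314.5947851 ,  928.44065303])}
top {'vfov': 42.590577678553394, 'cx': 273.51943094592696, 'cy': 210.9981453503129, 'R': array([[-0.0279052 , -0.99960944,  0.00150815],
       [-0.98081556,  0.02708929, -0.19304665],
       [ 0.1929304 , -0.00686623, -0.98118842]]), 't': array([  64.78068437,  607.98396222, 1407.99779603])}
wrist {'vfov': 65.70646984690485, 'cx': 274.26434405369065, 'cy': 206.24440997836984, 'T_tool_cam': array([[ 9.23326559e-04, -9.70035257e-01, -2.42962443e-01,
         6.72393025e+01],
       [ 9.99999525e-01,  9.71461225e-04, -7.83064141e-05,
        -2.25530122e-01],
       [ 3.11988575e-04, -2.42962255e-01,  9.70035693e-01,
        -1.61327674e+02],
       [ 0.00000000e+00,  0.00000000e+00,  0.00000000e+00,
         1.00000000e+00]])}
```

View pics/top0.png

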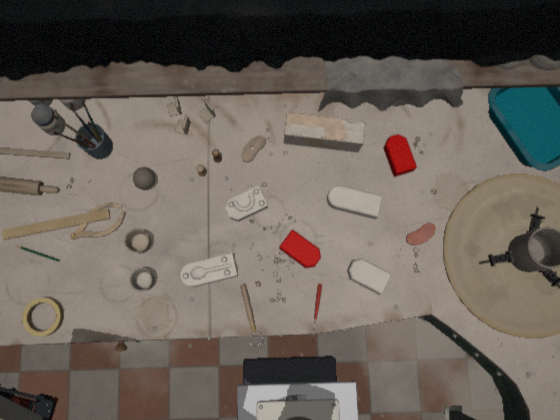

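View pics/scene0.png

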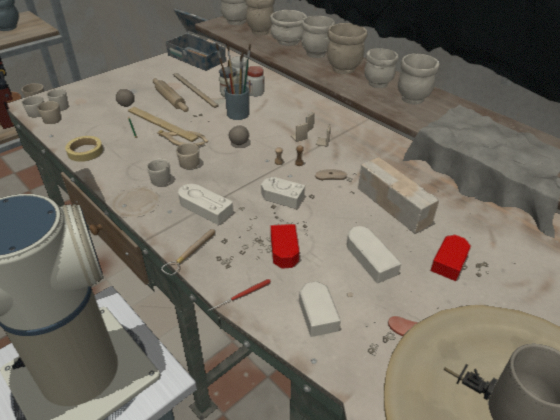

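The top view shows the white spoon_top at (355,201), handle_top at (369,276), spoon_bottom at (208,270) and handle_bottom at (246,203). The red look-alikes are at (300,249) and (400,155), and the cups are at (139,240) and (144,279). Next I'll segment and zoom in.

```bash
cat > h.py <<'E'
import cv2,numpy as np
from workcell import ctrl
from scipy.spatial.transform import Rotation as Ro
def ray(name,uv,obs=None):
    p=ctrl.camera_params(name);uv=np.atleast_2d(uv).astype(float)
    f=210/np.tan(np.radians(p['vfov']/2));d=(uv-[p['cx'],p['cy']])/f
    if name=='wrist':
        r=np.linalg.norm(d,axis=1,keepdims=True)+1e-9
        v=np.hstack([d/r*np.sin(r),np.cos(r)])
        T=p['T_tool_cam'];R=Ro.from_rotvec(obs['orientation']).as_matrix()
        return R@T[:3,3]+obs['ee_pos'],v@(R@T[:3,:3]).T
    v=np.hstack([d,np.ones((len(d),1))])
    return -p['R'].T@p['t'],v@p['R']
def onz(name,uv,z,obs=None):
    o,v=ray(name,uv,obs);return (o+v*((z-o[2])/v[:,2])[:,None])[:,:2]
def proj(name,X,obs=None):
    p=ctrl.camera_params(name);X=np.atleast_2d(X).astype(float)
    f=210/np.tan(np.radians(p['vfov']/2))
    if name=='wrist':
        T=p['T_tool_cam'];R=Ro.from_rotvec(obs['orientation']).as_matrix()
        c=((X-obs['ee_pos'])@R-T[:3,3])@T[:3,:3]
        r=np.linalg.norm(c[:,:2],axis=1,keepdims=True);a=np.arctan2(r,c[:,2:])
        return c[:,:2]/r*a*f+[p['cx'],p['cy']]
    c=X@p['R'].T+p['t'];return c[:,:2]/c[:,2:]*f+[p['cx'],p['cy']]
E
python3 - <<'E'
from h import *
im=cv2.imread('pics/top0.png')
S={'sb':(208,270,38),'hb':(246,203,38),'st':(355,201,40),'ht':(369,276,40)}
out=[]
g=im.min(2)
for k,(u,v,z) in S.items():
    c=im[v-35:v+35,u-40:u+40]
    gg=g[v-35:v+35,u-40:u+40]
    m=(gg>165).astype(np.uint8)
    cs,_=cv2.findContours(m,0,2);c0=max(cs,key=cv2.contourArea)[:,0]+[u-40,v-35]
    xy=onz('top',c0,z).astype(np.float32)
    print(k,np.percentile(gg,[50,80,90,98]),cv2.minAreaRect(xy))
    out.append(cv2.resize(c,None,fx=5,fy=4.2,interpolation=cv2.INTER_CUBIC)[:300])
cv2.imwrite('pics/z.png',np.vstack([np.hstack(out[:2]),np.hstack(out[2:])])[:600])
E
```

```text
sb [125. 134. 156. 161.] ((473.6954040527344, 183.2528533935547), (0.0, 0.0), 0.0)Traceback (most recent call last):
  File "<stdin>", line 10, in <module>
ValueError: max() iterable argument is empty
```

Run:
```python
from h import *
im=cv2.imread('pics/top0.png')
S={'sb':(208,270,38),'hb':(246,203,38),'st':(355,201,40),'ht':(369,276,40)}
out=[]
g=im.min(2)
for k,(u,v,z) in S.items():
    c=im[v-35:v+35,u-40:u+40]
    gg=g[v-35:v+35,u-40:u+40]
    m=(gg>145).astype(np.uint8)
    cs,_=cv2.findContours(m,0,2);c0=max(cs,key=cv2.contourArea)[:,0]+[u-40,v-35]
    xy=onz('top',c0,z).astype(np.float32)
    print(k,np.percentile(gg,[50,80,90,98]),cv2.minAreaRect(xy))
    out.append(cv2.resize(c,(400,300),interpolation=cv2.INTER_CUBIC))
cv2.imwrite('pics/z.png',np.vstack([np.hstack(out[:2]),np.hstack(out[2:])])[:600])
```

```text
sb [125. 134. 156. 161.] ((456.3414306640625, 231.30133056640625), (59.36045455932617, 147.16123962402344), 12.55233097076416)
hb [129. 135. 145. 157.] ((644.169921875, 129.0228729248047), (45.6534538269043, 78.3676528930664), 25.710128784179688)
st [131. 138. 156. 158.] ((638.8216552734375, -177.01522827148438), (140.6869354248047, 54.45830535888672), 74.34455871582031)
ht [135. 139. 154. 158.] ((431.5471496582031, -204.64920043945312), (101.144775390625, 54.1373291015625), 60.41453552246094)
```

View pics/z.png

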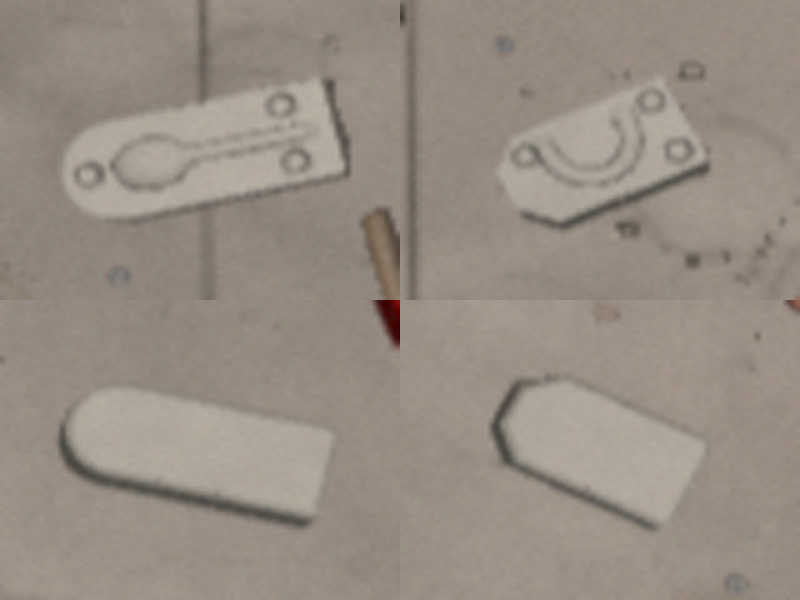

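The zoom shows all four halves with their shaped ends toward image left (world +y), and the 3-natch layouts match the descriptions. Now I'll swing over the bottom halves for a wrist look.

```bash
python3 -m pendant '{"grip":[1,1,1,1,1,1,1,1,1,1,1,1],"linear":[[-40,-5,0],[-40,-5,0],[-40,-5,0],[-40,-5,0],[-40,-5,0],[-40,-5,0],[-40,-5,0],[-40,-5,0],[-40,-5,0],[-40,-5,0],[-40,-5,0],[-40,-5,0]],"angular":[[0,0,0.0667],[0,0,0.0667],[0,0,0.0667],[0,0,0.0667],[0,0,0.0667],[0,0,0.0667],[0,0,0.0667],[0,0,0.0667],[0,0,0.0667],[0,0,0.0667],[0,0,0.0667],[0,0,0.0667]]}'
python3 -m pendant '{"grip":[1,1,1,1,1],"linear":[[-40,-5,0],[-40,-5,0],[0,0,0],[0,0,0],[0,0,0]],"angular":[[0,0,0.0667],[0,0,0.0667],[0,0,0],[0,0,0],[0,0,0]]}'
python3 - <<'E'
from h import *
import pickle
o=ctrl.get_obs();im=ctrl.get_image('wrist');print(o['ee_pos'],o['orientation'],o['qvel'].max())
cv2.imwrite('pics/w1.png',im[:,:,::-1]);pickle.dump(o,open('w1.pkl','wb'))
E
```

```text
t: 1.15
ee_pos: [506.4, 279.9, 222.5]
orientation: [1.596, 2.706, 0.0]
ft_force: [0.9, 0.2, 0.3]
width: 88.0
grasp_force: 0.0
t: 1.57
ee_pos: [532.9, 206.1, 222.6]
orientation: [-1.768, -2.596, 0.0]
ft_force: [0.4, 0.8, 0.6]
width: 87.7
grasp_force: 0.0
[532.90471822 206.14534995 222.55382602] [-1.76790713e+00 -2.59632880e+00  4.43839794e-05] 0.03182060921630903
```

View pics/w1.png

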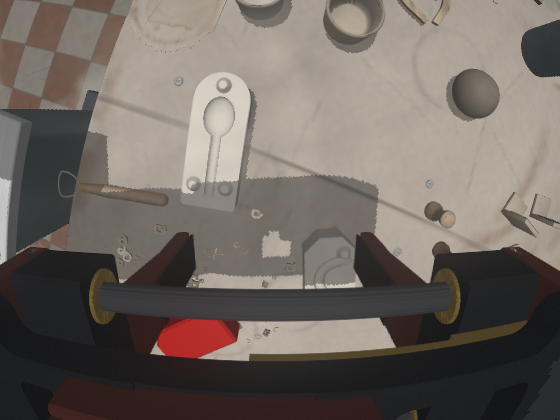

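Wrist view: spoon_bottom is clear with natches near (223,85), (193,184) and (225,188). handle_bottom at (330,260) is hidden behind the gripper, so I'll compute the spoon fit and image the handle half on the way.

```bash
cat >> h.py <<'E'
def fit(M,W):
    M=np.array(M,float);W=np.array(W,float);a,b=M-M.mean(0),W-W.mean(0)
    th=np.arctan2((a[:,0]*b[:,1]-a[:,1]*b[:,0]).sum(),(a*b).sum())
    R=np.array([[np.cos(th),-np.sin(th)],[np.sin(th),np.cos(th)]])
    t=W.mean(0)-R@M.mean(0);return np.round(t,1),round(np.degrees(th),2),np.round(W-M@R.T-t,1).tolist()
SN=[(60.5,0),(-50,-18),(-50,18)];HN=[(36,-15),(-42,-18),(-42,18)]
E
python3 - <<'E'
from h import *
import pickle
o=pickle.load(open('w1.pkl','rb'))
for z in(42,45):
  print('top sb',fit(SN,onz('top',np.array([(186,275.6),(224.2,259.5),(227,272.3)])-.4,z)))
  print('top hb',fit(HN,onz('top',np.array([(231,204.2),(256,191.3),(261.8,203)])-.4,z)))
  print('wr sb',fit(SN,onz('wrist',[(223,85),(225,188),(193,184)],z,o)))
E
python3 -m pendant '{"grip":[1,1,1,1,1,1,1,1],"linear":[[-40,2,0],[-40,2,0],[-40,2,0],[-40,2,0],[-40,2,0],[0,0,0],[0,0,0],[0,0,0]],"angular":[[0,0,0.067],[0,0,0.067],[0,0,0.067],[0,0,0.067],[0,0,0.067],[0,0,0],[0,0,0],[0,0,0]]}'
python3 - <<'E'
from h import *
import pickle
o=ctrl.get_obs();im=ctrl.get_image('wrist')[:,:,::-1];print(o['ee_pos'],o['orientation'])
cv2.imwrite('pics/w2.png',im);pickle.dump(o,open('w2.pkl','wb'))
a,b=cv2.imread('pics/w1.png')[65:215,160:360],im
ps=proj('wrist',[[644,129,40]],o)[0].astype(int);print(ps)
u,v=np.clip(ps,[70,70],[490,350]);print('origin',u-70,v-70)
w1=cv2.imread('pics/w1.png')[65:215,145:285]
cv2.imwrite('pics/z2.png',np.hstack([cv2.resize(w1,(373,400),interpolation=2),cv2.resize(im[v-70:v+70,u-70:u+70],(400,400),interpolation=2)]))
E
```

```text
top sb (array([456.1, 230.9]), np.float64(102.2), [[0.1, -0.8], [-0.3, 0.2], [0.1, 0.6]])
top hb (array([637.3, 126.7]), np.float64(113.95), [[0.1, 0.1], [0.3, 0.3], [-0.4, -0.4]])
wr sb (array([453.9, 231.3]), np.float64(102.54), [[0.3, -0.8], [-0.4, 0.8], [0.1, -0.0]])
top sb (array([455.8, 230.6]), np.float64(102.2), [[0.2, -0.9], [-0.3, 0.3], [0.2, 0.7]])
top hb (array([636.6, 126.5]), np.float64(113.95), [[0.1, -0.0], [0.3, 0.4], [-0.4, -0.3]])
wr sb (array([454.3, 231.8]), np.float64(102.54), [[0.5, -1.4], [-0.6, 1.1], [0.1, 0.3]])
t: 2.28
ee_pos: [590.1, 16.5, 222.5]
orientation: [-2.173, -2.268, -0.0]
ft_force: [0.5, 0.9, -0.1]
width: 88.2
grasp_force: 0.0
[590.1269968   16.53366323 222.51972117] [-2.17349308e+00 -2.26750782e+00 -7.77657314e-05]
[331  86]
origin 261 16
```

View pics/z2.png

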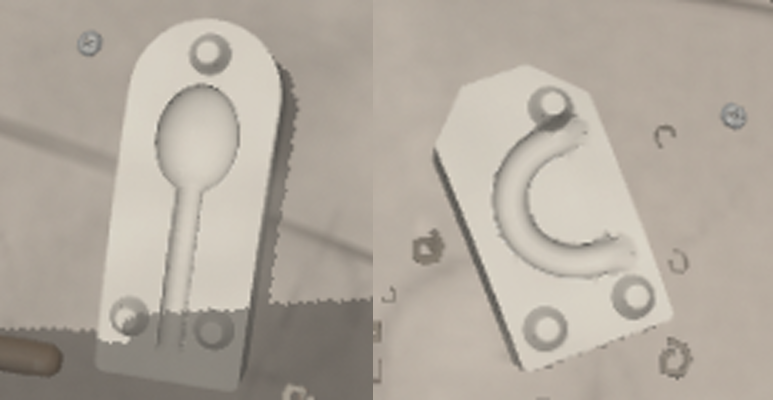

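The wrist crops show the spoon and handle bottoms clearly, with the crowns at full-image pixels (225,84.5), (194,184), (226,188) and (325,51), (322,131), (353,119).

Run:
```python
from h import *
import pickle
o=pickle.load(open('w1.pkl','rb'));o2=pickle.load(open('w2.pkl','rb'))
print('wr sb',fit(SN,onz('wrist',[(224.9,84.5),(225.7,188),(193.8,184.2)],45,o)))
print('wr hb',fit(HN,onz('wrist',[(324.7,51.4),(353.1,119.3),(321.6,130.8)],45,o2)))
# does calibration agree? red/cups no; report tool heading
print(np.degrees(np.arctan2(*Ro.from_rotvec(o2['orientation']).as_matrix()[[1,0],1])))
```

```text
wr sb (array([455.6, 231.9]), np.float64(102.05), [[0.4, -0.9], [-0.7, 1.1], [0.3, -0.2]])
wr hb (array([635.1, 126.6]), np.float64(113.33), [[0.1, 0.0], [-0.1, 0.2], [0.0, -0.2]])
2.4255144313753525
```

```bash
python3 -m pendant '{"grip":[1,1,1,1,1,1,1,1,1,1,1,1],"linear":[[-38,4,0],[-38,4,0],[-38,4,0],[-38,4,0],[-38,4,0],[-38,4,0],[-38,4,0],[-38,4,0],[-38,4,0],[0,0,0],[0,0,0],[0,0,0]],"angular":[[0,0,0.06],[0,0,0.06],[0,0,0.06],[0,0,0.06],[0,0,0.06],[0,0,0.06],[0,0,0.06],[0,0,0.06],[0,0,0.06],[0,0,0],[0,0,0],[0,0,0]]}'
python3 - <<'E'
from h import *
import pickle
o=ctrl.get_obs();im=np.ascontiguousarray(ctrl.get_image('wrist')[:,:,::-1])
cv2.imwrite('pics/w3.png',im);pickle.dump(o,open('w3.pkl','wb'))
ps=proj('wrist',[[639,-177,40],[431.5,-204.6,40]],o);print(ps)
cv2.imwrite('pics/w3b.png',cv2.resize(im[:300],(800,429)))
E
```

```text
t: 3.33
ee_pos: [558.8, -321.5, 222.5]
orientation: [-2.699, -1.606, -0.0]
ft_force: [0.6, 0.1, 0.3]
width: 87.7
grasp_force: 0.0
[[277.09774063  34.52218265]
 [127.38744995 152.3236419 ]]
```

View pics/w3b.png

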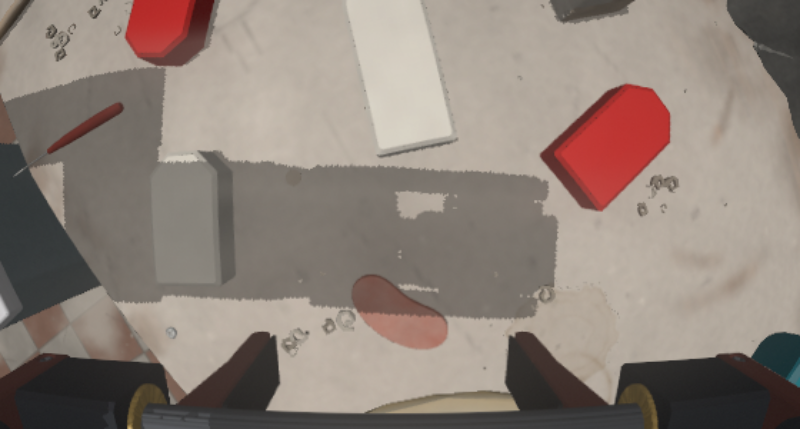

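In this view the spoon_top's square end is at crop corners (378,149) and (454,136), and handle_top's at (152,283) and (220,283). I'll refine these and compare them with the top-view values.

Run:
```python
from h import *
import pickle
o=pickle.load(open('w3.pkl','rb'));im=cv2.imread('pics/w3.png')
for n,L,c in(('st',75,[(378,149),(454,136)]),('ht',55,[(152,283),(220,283)])):
    p=np.array(c,np.float32)*[.7,.6993]
    w=onz('wrist',p,40,o);d=w[0]-w[1] # left corner=+y mould
    y=np.degrees(np.arctan2(d[1],d[0]))-90;x=np.array([np.cos(np.radians(y)),np.sin(np.radians(y))])
    print(n,np.linalg.norm(d),y,w.mean(0)+L*x,w)
# sides of st : threshold face
g=im.min(2);m=cv2.inRange(g,178,255)
for n,x0,x1,y0,y1,z in(('st',235,330,0,110,40),):
    P=[]
    roi=g[y0:y1,x0:x1];t,mm=cv2.threshold(roi,0,255,cv2.THRESH_OTSU)
    cs,_=cv2.findContours(mm,0,1);c=max(cs,key=cv2.contourArea)[:,0]+[x0,y0]
    print(t,c.min(0),c.max(0))
    w=onz('wrist',c,z,o);w=w[c[:,1]>2];print(cv2.minAreaRect(w.astype(np.float32)))
# top view, otsu and edge-by-edge
im=cv2.imread('pics/top0.png');g=im.min(2)
for k,(u,v) in {'st':(355,201),'ht':(369,276)}.items():
    r=cv2.resize(g[v-30:v+30,u-36:u+36],None,fx=8,fy=8,interpolation=cv2.INTER_LINEAR)
    mm=(r>145).astype(np.uint8);cs,_=cv2.findContours(mm,0,1);c=max(cs,key=cv2.contourArea)[:,0]
    print(k,cv2.minAreaRect(onz('top',(c+.5)/8-.5+[u-36,v-30],40).astype(np.float32)))
R=Ro.from_rotvec(o['orientation']).as_matrix();print(np.degrees(np.arctan2(R[1,1],R[0,1])))
```

```text
st 56.64708987481509 72.07634017566528 [ 641.22346022 -175.20739387] [[ 591.19331464 -237.85089099]
 [ 645.0911741  -255.28400711]]
ht 63.362059772913554 61.14274958581413 [ 431.10127213 -202.05539509] [[ 376.80964068 -234.93557772]
 [ 432.30370847 -265.5159482 ]]
175.0 [242   0] [315 103]
((634.1473388671875, -189.69638061523438), (117.33866119384766, 55.302616119384766), 73.74603271484375)
st ((639.42578125, -176.96405029296875), (141.60769653320312, 54.89957809448242), 73.82310485839844)
ht ((431.5673828125, -204.74029541015625), (101.70838165283203, 54.7326545715332), 60.514617919921875)
-28.493782328301226
```

```bash
python3 -m pendant '{"grip":[1,1,1,1,1,1,1,1,1,1,1],"linear":[[41.2,0.6,0],[41.2,0.6,0],[41.2,0.6,0],[41.2,0.6,0],[0,0,0],[0,0,0],[0,0,40],[0,0,40],[0,0,40],[0,0,30],[0,0,0]],"angular":[[0,0,0],[0,0,0],[0,0,0],[0,0,0],[0,0,-0.1073],[0,0,-0.1073],[0,0,0],[0,0,0],[0,0,0],[0,0,0],[0,0,0]]}'
cat > st.py <<'E'
from h import *
import sys
o=ctrl.get_obs();R=Ro.from_rotvec(o['orientation']).as_matrix()
hd=np.degrees(np.arctan2(R[1,1],R[0,1]));print('pos',o['ee_pos'].round(1),'hd',hd.round(2),'tilt',R[:2,2].round(3),'f',o['ft_force'].round(1),'w',o['width'],'g',o['grasp_force'],'t',o['t'])
if len(sys.argv)>1:
    x,y,z,h=map(float,sys.argv[1:]);d=np.array([x,y,z])-o['ee_pos']
    print('tool shift',(R.T@d).round(1),'turn z',round(-np.radians((h-hd+180)%360-180),4))
E
python3 st.py 639.5 -177.8 8 -16.2
```

```text
t: 4.3
ee_pos: [635.0, -175.9, 66.2]
orientation: [-2.504, -1.882, 0.01]
ft_force: [-0.7, 0.6, -0.2]
width: 87.7
grasp_force: 0.0
pos [ 635.  -175.9   66.2] hd -16.13 tilt [-0.011  0.003] f [-0.7  0.6 -0.2] w 87.65257800787226 g 0.0 t 4.3
tool shift [-0.5  5.5 58.1] turn z 0.0011
```

```bash
python3 -m pendant '{"grip":[1,1,1],"linear":[[0,0,0],[0,0,0],[0,0,0]],"angular":[[0,0,0],[0,0,0],[0,0,0]]}' >/dev/null; python3 st.py 639.5 -177.8 8 -16.2
```

```text
pos [ 641.2 -179.6   75.5] hd -16.28 tilt [ 0.004 -0.001] f [-0.  -0.1 -0.4] w 88.14236592767446 g 0.0 t 4.55
tool shift [ 1.2 -2.5 67.5] turn z -0.0014
```

```bash
python3 -m pendant '{"grip":[1,1,1,1,1,1,1,1,1,1,1,1],"linear":[[0,0,0],[0,0,5],[0,0,10],[0,0,12],[0,0,12],[0,0,12],[0,0,9],[0,0,4],[0,0,0],[0,0,0],[0,0,0],[0,0,0]],"angular":[[0,0,0],[0,0,0],[0,0,0],[0,0,0],[0,0,0],[0,0,0],[0,0,0],[0,0,0],[0,0,0],[0,0,0],[0,0,0],[0,0,0]]}' >/dev/null; python3 st.py 639.5 -177.8 8 -16.2
```

```text
pos [ 639.8 -180.     9.4] hd -16.34 tilt [ 0.001 -0.   ] f [-0.2  0.2  0.7] w 88.10671850923545 g 0.0 t 5.55
tool shift [ 2.  -0.9  1.4] turn z -0.0024
```

```bash
python3 -m pendant '{"grip":[1,-1,-1,-1,-1,-1,-1,-1,-1,-1,-1],"linear":[[2,-1,0],[0,0,0],[0,0,0],[0,0,0],[0,0,0],[0,0,0],[0,0,0],[0,0,0],[0,0,0],[0,0,0],[0,0,0]],"angular":[[0,0,0],[0,0,0],[0,0,0],[0,0,0],[0,0,0],[0,0,0],[0,0,0],[0,0,0],[0,0,0],[0,0,0],[0,0,0]]}' >/dev/null; python3 st.py
```

```text
pos [ 638.9 -177.6    8.8] hd -16.34 tilt [ 0. -0.] f [0.8 0.2 2.4] w 61.87390559028701 g 29.979456898290664 t 6.4667
```

```bash
python3 -m pendant '{"grip":[-1,-1,-1,-1,-1,-1,-1,-1,-1],"linear":[[0,0,-5],[0,0,-10],[0,0,-20],[0,0,-20],[0,0,-20],[0,0,-15],[0,0,0],[0,0,0],[0,0,0]],"angular":[[0,0,0],[0,0,0],[0,0,0],[0,0,0],[0,0,0],[0,0,0],[0,0,0],[0,0,0],[0,0,0]]}' >/dev/null; python3 st.py 
python3 -m pendant '{"grip":[-1,-1,-1,-1,-1,-1,-1,-1,-1,-1,-1,-1],"linear":[[9,-8,0],[18,-15,0],[24,-20,0],[27,-23,0],[27,-23,0],[27,-23,0],[27,-23,0],[27,-23,0],[27,-23,0],[27,-23,0],[27,-23,0],[24,-20,0]],"angular":[[0,0,0],[0,0,0],[0,0,0],[0,0,0],[0,0,0],[0,0,0],[0,0,0],[0,0,0],[0,0,0],[0,0,0],[0,0,0],[0,0,0]]}' >/dev/null
python3 -m pendant '{"grip":[-1,-1,-1,-1,-1,-1,-1,-1,-1,-1],"linear":[[20,-17,0],[15,-13,0],[8,-7,0],[0,0,0],[0,0,0],[0,0,0],[0,0,0],[0,0,0],[0,0,0],[0,0,0]],"angular":[[0,0,-0.04],[0,0,-0.09],[0,0,-0.1],[0,0,-0.1],[0,0,-0.09],[0,0,-0.08],[0,0,0],[0,0,0],[0,0,0],[0,0,0]]}' >/dev/null
python3 st.py 455.8 231.3 90 12.3
python3 - <<'E'
from h import *
for n in('top','scene'):cv2.imwrite(f'pics/{n}1.png',ctrl.get_image(n)[:,:,::-1])
E
```

```text
pos [ 638.  -177.3   97.8] hd -16.34 tilt [-0.002  0.   ] f [-0.7 -0.4 -4. ] w 61.79259671621104 g 29.981235964223742 t 7.2167
pos [458.  221.7  98.4] hd 12.21 tilt [-0.001 -0.   ] f [ 0.8  0.1 -4.4] w 61.9075084570926 g 29.981239100452513 t 9.05
tool shift [ 9.8 -0.1  8.4] turn z -0.0016
```

Run:
```python
from h import *
import pickle
o=ctrl.get_obs();im=np.ascontiguousarray(ctrl.get_image('wrist')[:,:,::-1]);pickle.dump(o,open('w4.pkl','wb'))
cv2.imwrite('pics/w4.png',im)
R=Ro.from_rotvec(o['orientation']).as_matrix()
for p in ((75,0,-32),(71,0,-32),(75,0,0)): print(p,proj('wrist',[o['ee_pos']+R@np.array(p)],o).round(1))
print(proj('wrist',[[455.8-75*.213,231.3+75*.977,38]],o))
cv2.imwrite('pics/w4b.png',cv2.resize(im[100:310,140:420],(800,600),interpolation=2))
```

```text
(75, 0, -32) [[277.3 104.7]]
(71, 0, -32) [[277.3 114.8]]
(75, 0, 0) [[276.7 109. ]]
[[275.51318084  99.31331813]]
```

View pics/w4b.png

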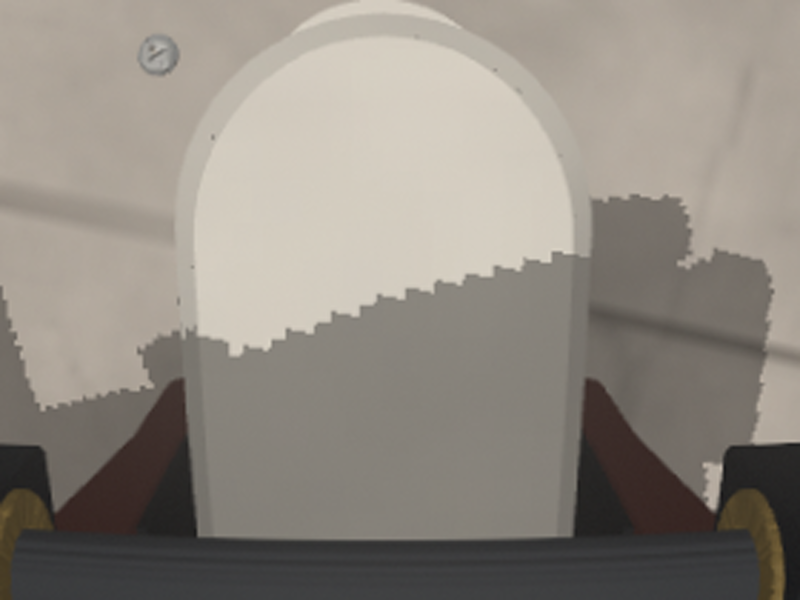

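The wrist crop shows the held half at its predicted place (apex at y≈104) and the bottom half's tip at y≈100, also as predicted. The alignment holds, so I'll shift and descend.

```bash
python3 -m pendant '{"grip":[-1,-1,-1,-1,-1,-1,-1,-1,-1,-1,-1],"linear":[[5,0,0],[4.8,0,0],[0,0,5],[0,0,10],[0,0,10],[0,0,10],[0,0,5],[0,0,0],[0,0,0],[0,0,0],[0,0,0]],"angular":[[0,0,0],[0,0,0],[0,0,0],[0,0,0],[0,0,0],[0,0,0],[0,0,0],[0,0,0],[0,0,0],[0,0,0],[0,0,0]]}' >/dev/null; python3 st.py 455.8 231.3 46.8 12.3
```

```text
pos [456.6 231.5  59. ] hd 12.3 tilt [0.001 0.   ] f [-0.2 -0.5 -3.8] w 62.12675665016258 g 29.981223817449063 t 10.1167
tool shift [-0.  -0.8 12.2] turn z 0.0
```

```bash
python3 -m pendant '{"grip":[-1,-1,-1,-1,-1,-1,-1,-1],"linear":[[0,-0.8,0],[0,0,2],[0,0,2],[0,0,2],[0,0,1],[0,0,0],[0,0,0],[0,0,0]],"angular":[[0,0,0],[0,0,0],[0,0,0],[0,0,0],[0,0,0],[0,0,0],[0,0,0],[0,0,0]]}' >/dev/null; python3 st.py 455.8 231.3 46.8 12.3
python3 -m pendant '{"grip":[-1,-1,-1,-1,-1,-1,-1,-1],"linear":[[0,0,1],[0,0,1],[0,0,1],[0,0,1],[0,0,1],[0,0,0],[0,0,0],[0,0,0]],"angular":[[0,0,0],[0,0,0],[0,0,0],[0,0,0],[0,0,0],[0,0,0],[0,0,0],[0,0,0]]}' >/dev/null; python3 st.py 455.8 231.3 46.8 12.3
```

```text
pos [455.5 231.2  51.6] hd 12.31 tilt [-0. -0.] f [ 0.3  0.4 -5.4] w 62.215110394127635 g 29.981261005159467 t 10.7833
tool shift [-0.   0.3  4.8] turn z 0.0001
pos [455.5 231.2  46.7] hd 12.31 tilt [0. 0.] f [-0.7 -0.4 -1.4] w 61.84879492994293 g 29.98113896464929 t 11.45
tool shift [-0.   0.4 -0.1] turn z 0.0001
```

```bash
python3 -m pendant '{"grip":[-1,-1,-1,-1],"linear":[[0,0,1],[0,0,1],[0,0,0],[0,0,0]],"angular":[[0,0,0],[0,0,0],[0,0,0],[0,0,0]]}' >/dev/null; python3 st.py
python3 -m pendant '{"grip":[-1,-1,-1,-1],"linear":[[0,0,1],[0,0,1],[0,0,0],[0,0,0]],"angular":[[0,0,0],[0,0,0],[0,0,0],[0,0,0]]}' >/dev/null; python3 st.py
```

```text
pos [455.4 231.2  46.7] hd 12.32 tilt [0. 0.] f [-6.3 -3.5 25.8] w 61.666328692510795 g 29.986048685386777 t 11.7833
pos [455.5 231.4  45.8] hd 12.36 tilt [0. 0.] f [-10.3  -4.4  41.4] w 61.663922986162405 g 30.007089357823133 t 12.1167
```

```bash
python3 -m pendant '{"grip":[-1,-1,1,1,1,1,1,1,1,1,1,1],"linear":[[0,0,-2],[0,0,-1.5],[0,0,0],[0,0,0],[0,0,0],[0,0,0],[0,0,0],[0,0,-10],[0,0,-20],[0,0,-25],[0,0,-10],[0,0,0]],"angular":[[0,0,0],[0,0,0],[0,0,0],[0,0,0],[0,0,0],[0,0,0],[0,0,0],[0,0,0],[0,0,0],[0,0,0],[0,0,0],[0,0,0]]}' >/dev/null; python3 st.py
python3 -m pendant '{"grip":[-1,-1,-1,-1,-1,-1,-1,-1,-1,-1,-1,-1],"linear":[[0,0,0],[0,0,0],[0,0,0],[0,0,0],[0,0,0],[0,0,0],[0,0,0],[0,0,0],[0,0,0],[0,0,0],[0,0,0],[0,0,0]],"angular":[[0,0,0],[0,0,0],[0,0,0],[0,0,0],[0,0,0],[0,0,0],[0,0,0],[0,0,0],[0,0,0],[0,0,0],[0,0,0],[0,0,0]]}' >/dev/null; python3 st.py 455.8 231.3 80 12.3
```

```text
pos [457.2 232.1 113.8] hd 12.3 tilt [0.005 0.002] f [ 1.1  1.3 -1.1] w 87.99511048484973 g 0.0 t 13.1167
pos [455.5 231.2 111.2] hd 12.3 tilt [0. 0.] f [0.2 0.  0.3] w 11.036459411475631 g 0.0 t 14.1167
tool shift [ 0.   0.3 31.2] turn z 0.0001
```

```bash
python3 -m pendant '{"grip":[-1,-1,-1,-1,-1,-1,-1,-1],"linear":[[0,0,8],[0,0,10],[0,0,8],[0,0,4],[0,0,0],[0,0,0],[0,0,0],[0,0,0]],"angular":[[0,0,0],[0,0,0],[0,0,0],[0,0,0],[0,0,0],[0,0,0],[0,0,0],[0,0,0]]}' >/dev/null; python3 st.py
python3 -m pendant '{"grip":[-1,-1,-1,-1,-1,-1],"linear":[[0,0,1],[0,0,1],[0,0,1],[0,0,1],[0,0,0],[0,0,0]],"angular":[[0,0,0],[0,0,0],[0,0,0],[0,0,0],[0,0,0],[0,0,0]]}' >/dev/null; python3 st.py
```

```text
pos [455.7 231.3  81.4] hd 12.31 tilt [0. 0.] f [ 0.4 -0.1  0.7] w 0.20014038611503543 g 0.0 t 14.7833
pos [455.7 231.3  78.3] hd 12.31 tilt [0.001 0.   ] f [-3.3 -2.9 14.3] w 0.566536326484096 g 6.8801687797531486 t 15.2833
```

```bash
python3 -m pendant '{"grip":[-1,-1,-1,-1,-1,-1],"linear":[[0,0,1],[0,0,1],[0,0,0.5],[0,0,0],[0,0,0],[0,0,0]],"angular":[[0,0,0],[0,0,0],[0,0,0],[0,0,0],[0,0,0],[0,0,0]]}' >/dev/null; python3 st.py
python3 -m pendant '{"grip":[-1,-1,-1,-1,-1,-1,-1,-1],"linear":[[0,0,-3],[0,0,-5],[0,0,-20],[0,0,-40],[0,0,-40],[0,0,-30],[0,0,0],[0,0,0]],"angular":[[0,0,0],[0,0,0],[0,0,0],[0,0,0],[0,0,0],[0,0,0],[0,0,0],[0,0,0]]}' >/dev/null; python3 st.py 431.5 -204 215 -29.4
```

```text
pos [455.7 231.3  78.1] hd 12.31 tilt [0.001 0.   ] f [-11.   -4.   42.6] w 0.8267079401332676 g 21.44238844513893 t 15.7833
pos [456.4 231.7 214.3] hd 12.31 tilt [0.004 0.002] f [-0.3 -0.5 -0.6] w 0.8304544387105464 g 0.0 t 16.45
tool shift [-420.4 -117.2   -1.5] turn z 0.7279
```

```bash
python3 -m pendant '{"grip":[1,1,1,1,1,1,1,1,1,1,1,1],"linear":[[-35,-9.7,0],[-35,-9.7,0],[-35,-9.7,0],[-35,-9.7,0],[-35,-9.7,0],[-35,-9.7,0],[-35,-9.7,0],[-35,-9.7,0],[-35,-9.7,0],[-35,-9.7,0],[-35,-9.7,0],[-35,-9.7,0]],"angular":[[0,0,0],[0,0,0],[0,0,0],[0,0,0],[0,0,0],[0,0,0],[0,0,0],[0,0,0],[0,0,0],[0,0,0],[0,0,0],[0,0,0]]}' >/dev/null
python3 -m pendant '{"grip":[1,1,1,1,1,1,1,1,1,1,1],"linear":[[0,0,0],[0,0,0],[0,0,0],[0,0,0],[0,0,0],[0,0,0],[0,0,0],[0,0,0],[0,0,0],[0,0,0],[0,0,0]],"angular":[[0,0,0.104],[0,0,0.104],[0,0,0.104],[0,0,0.104],[0,0,0.104],[0,0,0.104],[0,0,0.104],[0,0,0],[0,0,0],[0,0,0],[0,0,0]]}' >/dev/null
python3 st.py 431.5 -204 60 -29.4
python3 - <<'E'
from h import *
im=ctrl.get_image('wrist')[:,:,::-1];t=ctrl.get_image('top')[:,:,::-1]
cv2.imwrite('pics/c5.png',np.hstack([cv2.resize(im,(400,300)),cv2.resize(t[160:310,160:360],(400,300),interpolation=2)]))
E
```

```text
pos [ 430.9 -203.8  212.1] hd -29.28 tilt [-0.001  0.   ] f [-0.4 -1.   0.9] w 87.5277016120377 g 0.0 t 18.3667
tool shift [1.000e-01 8.000e-01 1.521e+02] turn z 0.002
```

View pics/c5.png

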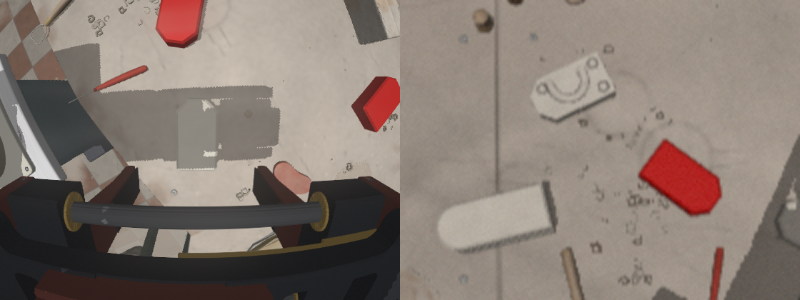

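The right panel shows the spoon mould closed as one flush block and handle_bottom unmoved. In the left panel handle_top is at about (197,132), centred between the fingers, so I'll descend.

```bash
python3 -m pendant '{"grip":[1,1,1,1,1,1,1,1,1],"linear":[[0.1,0.8,10],[0,0,25],[0,0,35],[0,0,35],[0,0,25],[0,0,12],[0,0,0],[0,0,0],[0,0,0]],"angular":[[0,0,0],[0,0,0],[0,0,0],[0,0,0],[0,0,0],[0,0,0],[0,0,0],[0,0,0],[0,0,0]]}' >/dev/null; python3 st.py 431.5 -204 9 -29.4
python3 - <<'E'
from h import *
o=ctrl.get_obs();im=np.ascontiguousarray(ctrl.get_image('wrist')[:,:,::-1])
R=Ro.from_rotvec(o['orientation']).as_matrix()
X=np.array([431.5,-204]);a=np.radians(60.6);B=np.array([[np.cos(a),-np.sin(a)],[np.sin(a),np.cos(a)]])
for m in((55,13),(55,-13),(37,31),(37,-31)):print(m,proj('wrist',[[*(X+B@m),36]],o).round(1))
cv2.imwrite('pics/w6.png',cv2.resize(im[60:300,120:440],(800,600),interpolation=2))
E
```

```text
pos [ 432.5 -204.5   71.2] hd -29.39 tilt [ 0.001 -0.   ] f [ 0.7 -1.   1.4] w 87.61946489401899 g 0.0 t 19.2167
tool shift [-0.1 -1.2 62.2] turn z 0.0001
(55, 13) [[252.6 143.8]]
(55, -13) [[295.8 143.9]]
(37, 31) [[223.7 173.5]]
(37, -31) [[324.6 173.6]]
```

View pics/w6.png

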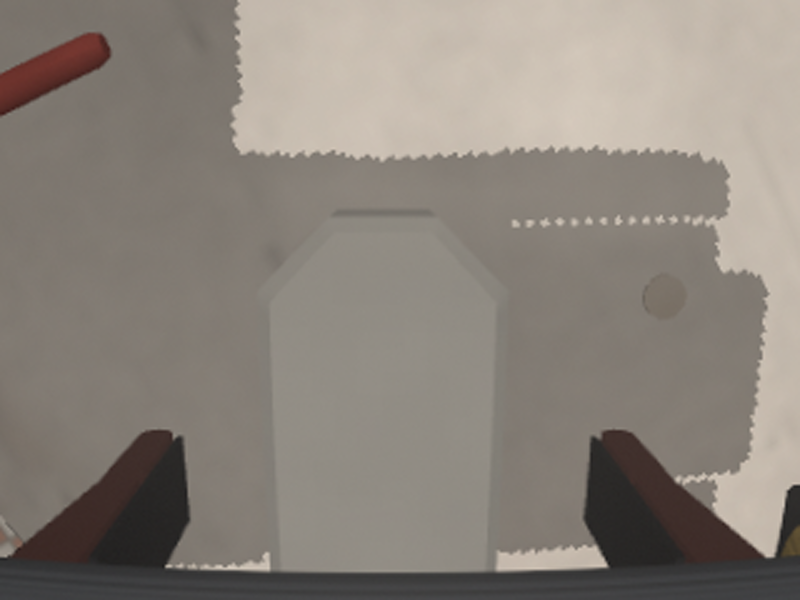

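The wrist view shows handle_top square between the open fingers. Its front edge sits at full-image y≈145 against 143.8 predicted, so it lies about 1 mm nearer than expected; I'll correct by that and grip.

```bash
python3 -m pendant '{"grip":[1,1,1,1,1,1,1,1,1,1,1],"linear":[[-1,-0.7,5],[0,0,10],[0,0,12],[0,0,12],[0,0,12],[0,0,8],[0,0,3],[0,0,0],[0,0,0],[0,0,0],[0,0,0]],"angular":[[0,0,0],[0,0,0],[0,0,0],[0,0,0],[0,0,0],[0,0,0],[0,0,0],[0,0,0],[0,0,0],[0,0,0],[0,0,0]]}' >/dev/null; python3 st.py 431 -205 9 -29.4
python3 -m pendant '{"grip":[-1,-1,-1,-1,-1,-1,-1,-1,-1,-1],"linear":[[0,0,0],[0,0,0],[0,0,0],[0,0,0],[0,0,0],[0,0,0],[0,0,0],[0,0,0],[0,0,0],[0,0,0]],"angular":[[0,0,0],[0,0,0],[0,0,0],[0,0,0],[0,0,0],[0,0,0],[0,0,0],[0,0,0],[0,0,0],[0,0,0]]}' >/dev/null; python3 st.py 
python3 -m pendant '{"grip":[-1,-1,-1,-1,-1,-1,-1,-1,-1],"linear":[[0,0,-5],[0,0,-10],[0,0,-20],[0,0,-20],[0,0,-20],[0,0,-15],[0,0,0],[0,0,0],[0,0,0]],"angular":[[0,0,0],[0,0,0],[0,0,0],[0,0,0],[0,0,0],[0,0,0],[0,0,0],[0,0,0],[0,0,0]]}' >/dev/null; python3 st.py 636 126.6 98 23.5
```

```text
pos [ 431.3 -205.     9.2] hd -29.4 tilt [ 0.001 -0.001] f [-0.1 -0.4 -1. ] w 87.51447620449284 g 0.0 t 20.1833
tool shift [-0.2 -0.3  0.2] turn z -0.0
pos [ 431.  -204.8    8.8] hd -29.4 tilt [ 0. -0.] f [ 0.2 -0.4  3.6] w 62.18739599467491 g 29.999954625964165 t 21.0167
pos [ 430.3 -204.5   98.2] hd -29.41 tilt [-0.001  0.   ] f [-0.1  0.2 -3.5] w 61.92556906381841 g 29.99995680525899 t 21.7667
tool shift [3.894e+02 1.660e+01 2.000e-01] turn z -0.9234
```

```bash
python3 -m pendant '{"grip":[-1,-1,-1,-1,-1,-1,-1,-1,-1,-1,-1,-1],"linear":[[10,0.7,0],[20,1.4,0],[27,1.9,0],[30,2,0],[30,2,0],[30,2,0],[30,2,0],[30,2,0],[30,2,0],[30,2,0],[30,2,0],[30,2,0]],"angular":[[0,0,0],[0,0,0],[0,0,0],[0,0,0],[0,0,0],[0,0,0],[0,0,0],[0,0,0],[0,0,0],[0,0,0],[0,0,0],[0,0,0]]}' >/dev/null
python3 -m pendant '{"grip":[-1,-1,-1,-1,-1,-1,-1,-1,-1,-1,-1,-1],"linear":[[27,2,0],[18,1.4,0],[10,0.8,0],[0,0,0],[0,0,0],[0,0,0],[0,0,0],[0,0,0],[0,0,0],[0,0,0],[0,0,0],[0,0,0]],"angular":[[0,0,0],[0,0,-0.04],[0,0,-0.09],[0,0,-0.1],[0,0,-0.1],[0,0,-0.1],[0,0,-0.1],[0,0,-0.1],[0,0,-0.1],[0,0,-0.1],[0,0,-0.06],[0,0,-0.0334]]}' >/dev/null
python3 -m pendant '{"grip":[-1,-1,-1,-1],"linear":[[0,0,0],[0,0,0],[0,0,0],[0,0,0]],"angular":[[0,0,0],[0,0,0],[0,0,0],[0,0,0]]}' >/dev/null
python3 st.py 636 126.6 98 23.5
python3 - <<'E'
from h import *
o=ctrl.get_obs();im=np.ascontiguousarray(ctrl.get_image('wrist')[:,:,::-1])
R=Ro.from_rotvec(o['orientation']).as_matrix()
for p in ((55,0,-27),(51,0,-31)): print(p,proj('wrist',[o['ee_pos']+R@np.array(p)],o).round(1))
X=np.array([636,126.6]);a=np.radians(113.5);B=np.array([[np.cos(a),-np.sin(a)],[np.sin(a),np.cos(a)]])
for m in((55,13),(55,-13),(37,31),(37,-31)):print(m,proj('wrist',[[*(X+B@m),38]],o).round(1))
cv2.imwrite('pics/w7.png',cv2.resize(im[60:300,120:440],(800,600),interpolation=2))
E
```

```text
pos [640.6 115.6  98.1] hd 23.47 tilt [-0.001 -0.   ] f [ 0.2 -0.4 -2.5] w 61.98594046787154 g 29.99991712742485 t 24.1
tool shift [11.9  0.1  0.1] turn z -0.0006
(55, 0, -27) [[276.9 154.4]]
(51, 0, -31) [[277.  165.1]]
(55, 13) [[256.9 125.9]]
(55, -13) [[295.4 126. ]]
(37, 31) [[230.8 152.6]]
(37, -31) [[321.4 152.6]]
```

View pics/w7.png

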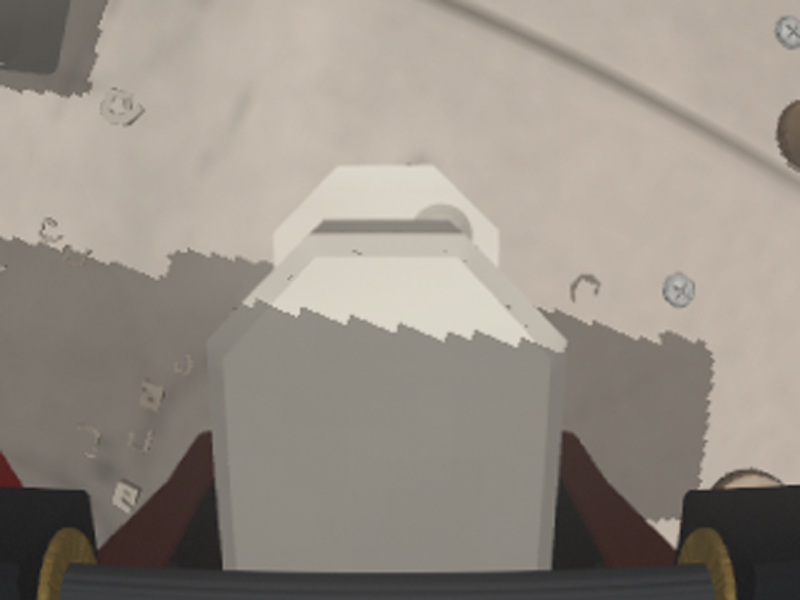

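The wrist crop shows the bottom half's front edge at full-image y≈126 as predicted, and the held half's edge at 153.6 against 154.4 (about 0.5 mm forward). Both are parallel, so I'll shift 11.4 mm and lower.

```bash
python3 -m pendant '{"grip":[-1,-1,-1,-1,-1,-1,-1,-1,-1,-1,-1],"linear":[[5.4,0,0],[6,0,0],[0,0,5],[0,0,10],[0,0,10],[0,0,10],[0,0,5],[0,0,0],[0,0,0],[0,0,0],[0,0,0]],"angular":[[0,0,0],[0,0,0],[0,0,0],[0,0,0],[0,0,0],[0,0,0],[0,0,0],[0,0,0],[0,0,0],[0,0,0],[0,0,0]]}' >/dev/null; python3 st.py 636.2 126.1 46.8 23.5
python3 -m pendant '{"grip":[-1,-1,-1,-1,-1,-1,-1,-1],"linear":[[0,0,0],[0,0,2],[0,0,2],[0,0,2],[0,0,1],[0,0,0],[0,0,0],[0,0,0]],"angular":[[0,0,0],[0,0,0],[0,0,0],[0,0,0],[0,0,0],[0,0,0],[0,0,0],[0,0,0]]}' >/dev/null; python3 st.py 636.2 126.1 46.8 23.5
```

```text
pos [636.9 125.8  59.2] hd 23.49 tilt [0.001 0.   ] f [-1.3  0.  -3.8] w 62.0517029516448 g 29.999979223357514 t 25.0667
tool shift [ 0.5 -0.5 12.4] turn z -0.0002
pos [636.4 125.8  51.7] hd 23.5 tilt [ 0. -0.] f [-0.5  0.  -3. ] w 61.8812314806215 g 29.999902424169704 t 25.7333
tool shift [ 0.3 -0.1  4.9] turn z 0.0001
```

```bash
python3 -m pendant '{"grip":[-1,-1,-1,-1,-1,-1,-1,-1],"linear":[[0,0,1],[0,0,1],[0,0,1],[0,0,1],[0,0,1],[0,0,0],[0,0,0],[0,0,0]],"angular":[[0,0,0],[0,0,0],[0,0,0],[0,0,0],[0,0,0],[0,0,0],[0,0,0],[0,0,0]]}' >/dev/null; python3 st.py 636.2 126.1 46.8 23.5
python3 -m pendant '{"grip":[-1,-1,-1,-1],"linear":[[0,0,1],[0,0,1],[0,0,0],[0,0,0]],"angular":[[0,0,0],[0,0,0],[0,0,0],[0,0,0]]}' >/dev/null; python3 st.py
```

```text
pos [636.4 125.8  46.8] hd 23.51 tilt [ 0. -0.] f [-1.2 -0.2  0.5] w 61.70705373217554 g 29.999864276032895 t 26.4
tool shift [ 0.3 -0.1  0. ] turn z 0.0001
pos [636.5 125.9  46.8] hd 23.5 tilt [0. 0.] f [-7.3 -0.8 16.7] w 61.88156065486664 g 30.000000485451892 t 26.7333
```

```bash
python3 -m pendant '{"grip":[-1,-1,-1],"linear":[[0,0,1],[0,0,0.5],[0,0,0]],"angular":[[0,0,0],[0,0,0],[0,0,0]]}' >/dev/null; python3 st.py
python3 -m pendant '{"grip":[-1,-1,1,1,1,1,1,1,1,1,1,1],"linear":[[0,0,-2],[0,0,-1.5],[0,0,0],[0,0,0],[0,0,0],[0,0,0],[0,0,0],[0,0,-10],[0,0,-20],[0,0,-25],[0,0,-10],[0,0,0]],"angular":[[0,0,0],[0,0,0],[0,0,0],[0,0,0],[0,0,0],[0,0,0],[0,0,0],[0,0,0],[0,0,0],[0,0,0],[0,0,0],[0,0,0]]}' >/dev/null
python3 -m pendant '{"grip":[-1,-1,-1,-1,-1,-1,-1,-1,-1,-1,-1,-1],"linear":[[0,0,0],[0,0,0],[0,0,0],[0,0,0],[0,0,0],[0,0,0],[0,0,0],[0,0,0],[0,0,0],[0,0,0],[0,0,0],[0,0,0]],"angular":[[0,0,0],[0,0,0],[0,0,0],[0,0,0],[0,0,0],[0,0,0],[0,0,0],[0,0,0],[0,0,0],[0,0,0],[0,0,0],[0,0,0]]}' >/dev/null; python3 st.py 636.2 126.1 80 23.5
```

```text
pos [636.5 125.8  46.8] hd 23.51 tilt [ 0. -0.] f [-12.5  -2.   29.9] w 61.78612626853612 g 30.000470217783004 t 26.9833
pos [636.4 125.8 111.7] hd 23.5 tilt [ 0. -0.] f [-0.1  0.5  0.3] w 11.222260053795571 g 0.0 t 28.9833
tool shift [ 0.3 -0.1 31.7] turn z 0.0001
```

```bash
python3 -m pendant '{"grip":[-1,-1,-1,-1,-1,-1,-1,-1,-1,-1,-1,-1],"linear":[[0,0,8],[0,0,10],[0,0,8],[0,0,4],[0,0,0],[0,0,0],[0,0,0],[0,0,1],[0,0,1],[0,0,1],[0,0,1],[0,0,0]],"angular":[[0,0,0],[0,0,0],[0,0,0],[0,0,0],[0,0,0],[0,0,0],[0,0,0],[0,0,0],[0,0,0],[0,0,0],[0,0,0],[0,0,0]]}' >/dev/null; python3 st.py
python3 -m pendant '{"grip":[-1,-1,-1,-1,-1,-1],"linear":[[0,0,1],[0,0,1],[0,0,1],[0,0,0],[0,0,0],[0,0,0]],"angular":[[0,0,0],[0,0,0],[0,0,0],[0,0,0],[0,0,0],[0,0,0]]}' >/dev/null; python3 st.py
```

```text
pos [636.6 125.9  78.4] hd 23.5 tilt [0. 0.] f [-1.4 -0.8  5.6] w 0.46421268386229275 g 2.60147575289011 t 29.9833
pos [636.7 125.9  78.3] hd 23.51 tilt [0.001 0.   ] f [-9.7 -1.5 27.6] w 0.4669666253901168 g 13.434761222451925 t 30.4833
```

```bash
python3 -m pendant '{"grip":[-1,-1,-1,-1],"linear":[[0,0,1],[0,0,0.5],[0,0,0],[0,0,0]],"angular":[[0,0,0],[0,0,0],[0,0,0],[0,0,0]]}' >/dev/null; python3 st.py
python3 -m pendant '{"grip":[-1,-1,-1,-1,-1,-1,-1,-1,-1],"linear":[[0,0,-3],[0,0,-5],[0,0,-20],[0,0,-40],[0,0,-40],[0,0,-40],[0,0,0],[0,0,0],[0,0,0]],"angular":[[0,0,0],[0,0,0],[0,0,0],[0,0,0],[0,0,0],[0,0,0],[0,0,0],[0,0,0],[0,0,0]]}' >/dev/null; python3 st.py
python3 - <<'E'
from h import *
im=ctrl.get_image('scene')[:,:,::-1]
cv2.imwrite('pics/end.png',cv2.resize(im[150:270,150:350],(800,480),interpolation=2))
E
```

```text
pos [636.8 125.9  78.2] hd 23.51 tilt [0.001 0.   ] f [-13.9  -2.9  37.8] w 0.5042953204787292 g 18.98454152047634 t 30.8167
pos [635.9 125.7 220.6] hd 23.5 tilt [-0.001 -0.   ] f [ 0.   0.4 -0.5] w 0.7609816429689165 g 0.0 t 31.5667
```

View pics/end.png

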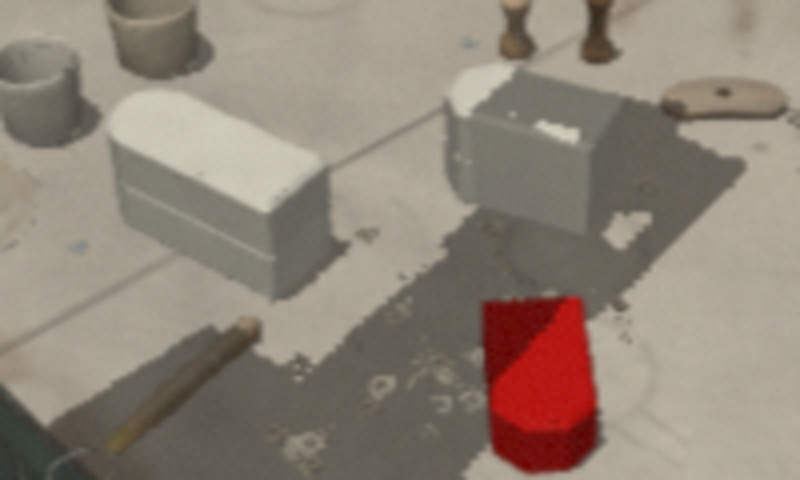

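The final view shows both moulds closed and flush: spoon at (220,190), handle at (535,150). The cups and the red look-alike are untouched, so I'm handing the job in.

```bash
python3 -c "
from workcell import ctrl
print(ctrl.close_job())"
```

```text
the job is handed in; nothing more can be done
None
```

Both moulds are closed, spoon first and then handle, each pressed from above with about 40 N and flush all round in the final picture; the job is handed in at about 32 s, with the cups and red look-alikes left alone.

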